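# Set the tablet stand one hole steeper and hold its lock pin home

## Task

Take the tablet out of its charging dock and lean it squarely on the middle of the adjustable stand: lower edge on the base plate close behind the blue toe stop, back against the rubber bar, screen towards the red knob. Then, with the tablet left leaning there, pull the red lock knob up, slide the toe stop one hole towards the backrest so that it pushes the tablet's foot in, and let the pin drop into that next hole. Finish while still holding the knob firmly with the fingers, pushed down fully home, as the pin rises a little when let go; leave the mug, the bottle and the mouse alone.

Things in the scene. Friction and masses are not known exactly. Their poses are not given: they have to be found in the camera images.
- tablet: Tablet in a blue case, a slab 10 thick (x), 140 wide (y), 210 mm tall (z), about 350 g. Origin: centre of its lower edge face. z runs up to the top edge; the dark screen faces its own -x and the blue back its +x. At the start it stands upright in the dock's slot, lower edge 10 mm above the desk; take it by the top edge across its thickness and lift it straight up.
- tablet_top (a point): Centre of the tablet's top edge, 210 mm above its origin along its z.
- dock: Fixed white charging dock, base 90 (x) x 170 (y) x 10 mm high, with two walls 150 mm long whose tops are 40 mm above the desk; the slot between them is 14 mm wide, runs along y, its floor 10 mm above the desk. Origin: centre of the underside, below the slot.
- stand: Fixed tablet stand. Its x axis (level) runs along its rail from the red knob towards the backrest; z is up. Origin: on the desk, under the toe stop's face when joint stop_slide is 0. Its grey base plate, x = -10 to 165 mm, 120 mm wide, top 12 mm above the desk, carries the tablet's foot. With the foot at the stop the tablet leans 36 degrees from vertical before the change, 25 after.
- backrest_bar (a point): Middle of the axis of the stand's level black rubber bar, radius 6 mm, length 110 mm along the stand's y, on two posts; at x = 91, z = 125 mm in the stand's frame.
- next_hole (a point): Mouth of the next hole, in the top of the stand's aluminium rail (34 mm wide, x = -145 to -5 mm, top 22 mm above the desk); at x = -55 mm in the stand's frame. Holes are 10 mm in diameter, every 30 mm, at x = -115, -85 (the pin starts here), -55, -25.
- stop_slide (a joint): Position of the blue toe stop along the rail in m, growing towards the backrest (stand +x). It starts at 0 with its pin in the hole at stand x = -85 mm; the next hole towards the backrest is at 0.030. Free travel -0.032 to 0.062. About 2 N of friction; the pin locks it to within 1 mm while it is in a hole.
- stop_lip (a point): Top centre of the toe stop's face towards the backrest, 38 mm above the desk: a blue cross bar 110 wide, 24 high and 10 mm thick (behind the face, towards the knob), its underside 14 mm above the desk. The tablet's foot goes on the backrest's side of it. It moves with the slide.
- knob: Red round knob of the lock plunger, upright, diameter 24 mm, height 30 mm. Origin: centre of its underside, at stand x = -85 mm plus the slide's travel, 52 mm above the desk with the pin home, plus the plunger's travel. Below it a steel neck 18 mm in diameter stands on the slide's blue block, 36 x 54 mm, whose top is 33 mm above the desk. Pinch it from above, across the stand's y.
- plunger (a joint): Height of the lock pin and knob in m: 0 is fully home (down), about 0.003 is where its spring leaves it when nobody touches it (start), from 0.009 up the pin (diameter 8 mm, round tip) is clear of the rail, 0.014 is the upper stop. The spring pulls or pushes back towards 0.003 with 1 N per mm: about 3 N to hold it home, 6 to 9 N to hold it clear.
- mug: Yellow mug, 80 mm in diameter, 95 mm high, handle towards its own +y; a bystander. Origin: centre of its underside.
- bottle: Clear bottle with a green cap, 64 mm in diameter, 200 mm high; a bystander. Origin: centre of its underside.
- mouse: Black computer mouse, 105 (x) x 60 x 31 mm high; a bystander. Origin: centre of its underside.

How it is judged:
By the outcome, as a careful person would: the job done as asked, in the order asked, and still so for the second after the job is handed in, while the arm keeps its last pose, push and grip.
It also fails if it takes over 48 s, if anything falls off the work surface, if the arm or the gripper's body presses on something with over 40 N, if the wrist force passes 120 N, or if a joint passes its speed limit or range.

## Robot

A 6-joint arm with a two-finger parallel gripper is mounted at the origin on the work surface. World frame = base frame: x ahead of the robot, y to its left, z up, the work surface at z = 0. Lengths are in mm, angles in rad, forces in N, time in s.
With the tool pointing down it reaches from about 325 to 900 mm from the base axis. Payload 6.1 kg.
Tool frame: the origin (TCP) lies midway between the tips of the shut fingers; the grasp point (between the pads) lies 19 mm behind it; z points along the fingers, y is the line along which they close (so a half turn about z gives the same grasp; the last joint's range is limited). The gripper opens to 87 mm and grips with 3 to 60 N. Pads are 19 mm wide; open, the fingers measure 117 mm over their backs; the gripper's body (75 mm by 190 mm) begins 51 mm behind the grasp point.
Start: joints at [1.099, 0.22, 1.526, -0, 1.395, -0.126], TCP at [211.841, 587.996, 222.538] pointing down, gripper open.
Joint ranges: [-2.98, 2.98], [-0.91, 2.08], [0.09, 2.57], [-1.24, 4.39], [0.2, 2.65], [-2.68, 2.68]. Speed limits (rad/s): [2.57, 2.57, 3.01, 3.14, 3.14, 3.14].

## Interface

Orientations are given as a rotation vector (axis times angle).
In Python, from cell import * gives the robot as it stands. Calls block until the motion is done:
- move_pose(position, orientation): joint-space move of the TCP to a pose.
- move_l(position, rot=None, max_speed=150): straight line of the TCP; rot=None keeps the orientation; max_speed is the mean speed in mm/s.
- move_j(angles): joint-space move.
- release() and close(force=None): open the fingers fully, or close them until they stop; force is the grip in N (None keeps the last).
- sleep(seconds).
- solve_ik(position, orientation): joint angles nearest the present ones, or None.
- get_image(name): name is "side" or "top" or "wrist"; returns (picture, depth): 420x560x3 uint8, red, green, blue; 420x560 float32, mm along the optical axis (not along the pixel's ray), 0 where there is no reading.
- calibration(name): a dict with "intrinsics" (3x3 intrinsics, pixels), "R" (3x3) and "t" (3): a world point X has camera coordinates R X + t. Camera axes: x right, y down, z forward; pixel columns grow to the right and rows downward; lengths in mm; the calibration is good to about 2 mm. A picture is of the moment at which its call begins: read the wrist's pose just before it. calibration takes no time and is no camera call; for the wrist camera it gives the pose at the moment of the call.
A pose or a line that the arm cannot do raises IKError and nothing moves.
- sign_off(): hands the job in; it is judged then, once.
Trained networks look in the newest picture that a camera, given by its name, has taken for a name from the list of things; names that differ only in an ending like _2 or _b are one class to them, and where a whole thing is asked for, a point or a joint stands for the part that bears it (a point fixed in the world has none). Each returns a list of dicts, best first, with "score" (0 to 1); they miss things now and then, are a little off and sometimes report something else, mostly with a low value. They report only what shows in the picture. A call takes as long as a camera call.
- cut_out(camera, query): "mask" (420x560 bool, what is visible of it) and "box" ([left, top, width, height] in pixels, round what is visible of it).
Readings, each from a call of its own:
- current_time_s(): time.
- current_joint_pos(): joint angles.
- current_dq(): joint speeds.
- current_tau(): joint torques, N m.
- current_ee_pos(): TCP position.
- current_eef_rot(): TCP orientation.
- current_force(): force on the tool from outside, world axes, zero at the start.
- current_ft_torque(): the same for the moment, N m.
- current_width(): finger opening in mm.
- current_grasp_force(): force on a finger pad.
Only numpy, scipy, OpenCV 4.12 (cv2) and the standard library are available. Lean on these libraries where they do the work, as an engineer would, in place of code of your own. Each camera call takes 0.05 s, during which the arm holds its last target. There are 200 camera calls.

## Working session

There is one attempt and no reset: what is moved stays moved. The work goes in short steps, each a Python script; the robot and the scene stay as the last script left them, time stands still between calls to the robot, and variables do not carry over. Pictures are saved under pics/ and viewed, at most 10 in all, crops included, and the job is handed in when it is done.

```bash
ls; mkdir -p pics; cat > h.py <<'E'
from cell import *
import numpy as np, cv2
from scipy.spatial.transform import Rotation as R
def pts(cam, mask, d, c):
    v,u=np.nonzero(mask&(d>0)); z=d[v,u]
    K=c["intrinsics"]; X=np.stack([(u-K[0][2])/K[0][0]*z,(v-K[1][2])/K[1][1]*z,z],1)
    return (X-np.array(c["t"]))@np.array(c["R"])
def save(n,im): cv2.imwrite("pics/"+n+".png",im[:,:,::-1])
E
python3 - <<'E'
from h import *
print(current_time_s())
for cam in ("top","side"):
    c=calibration(cam); im,d=get_image(cam); save(cam+"0",im)
    for q in ("tablet","dock","stand","stop_lip","knob","mug","bottle","mouse"):
        for r in cut_out(cam,q)[:2]:
            P=pts(cam,r["mask"],d,c)
            if len(P)<5: print(cam,q,"few",r["box"]);continue
            print(cam,q,round(r["score"],2),r["box"],len(P),"med",np.median(P,0).round(),"lo",np.percentile(P,3,0).round(),"hi",np.percentile(P,97,0).round())
print(current_time_s())
E
```

```text
pics
0.0
top tablet 0.76 [400.6, 232.5, 40.6, 59.2] 1439 med [ 485. -323.  154.] lo [ 423. -346.   32.] hi [ 550. -301.  222.]
top dock 0.89 [381.8, 227.5, 38.4, 69.2] 1223 med [ 492. -306.   12.] lo [ 411. -345.    3.] hi [ 574. -269.   43.]
top dock 0.6 [256.3, 236.1, 42.6, 36.0] 544 med [518.  16.  35.] lo [491. -27.  27.] hi [571.  75.  87.]
top stand 0.69 [196.9, 220.6, 119.0, 59.6] 4054 med [535. 111.  14.] lo [483. -66.   5.] hi [605. 225. 129.]
top stop_lip 0.58 [257.0, 232.8, 42.8, 39.0] 670 med [518.  14.  34.] lo [491. -28.   2.] hi [576.  75.  87.]
top stop_lip 0.33 [199.4, 220.4, 116.2, 61.2] 4040 med [536. 111.  14.] lo [482. -66.   6.] hi [604. 225. 129.]
top knob 0.56 [198.5, 223.0, 119.1, 57.5] 3903 med [535. 113.  14.] lo [485. -64.   6.] hi [603. 225. 129.]
top mug 0.73 [136.6, 164.7, 33.2, 39.0] 857 med [702. 337. 129.] lo [682. 318.  10.] hi [732. 370. 202.]
top mug 0.57 [317.5, 144.4, 40.0, 33.9] 1046 med [ 782. -149.   40.] lo [ 736. -185.   -0.] hi [ 812. -100.   97.]
top bottle 0.65 [135.5, 167.2, 35.4, 37.9] 886 med [703. 338. 129.] lo [682. 318.   2.] hi [7
[... 539 characters left out ...]
481. -56.   2.] hi [607. 232. 129.]
side stand 0.5 [220.4, 160.4, 32.1, 41.2] 1005 med [ 771. -127.   63.] lo [ 733. -185.    9.] hi [809. -91.  95.]
side stop_lip 0.63 [280.0, 223.1, 44.6, 49.5] 919 med [520.  29.  33.] lo [487. -20.   0.] hi [578.  80.  85.]
side knob 0.45 [308.3, 224.7, 9.5, 11.1] 118 med [516.  -5.  81.] lo [506. -20.  56.] hi [527.   2.  87.]
side mug 0.79 [220.1, 158.9, 32.8, 42.8] 1010 med [ 771. -127.   63.] lo [ 733. -185.    7.] hi [810. -91.  95.]
side bottle 0.91 [159.2, 291.5, 42.0, 69.4] 1692 med [700. 364. 124.] lo [681. 335.  15.] hi [729. 381. 200.]
side mouse 0.9 [197.2, 241.2, 38.6, 30.7] 780 med [740. 120.  29.] lo [699.  82.  11.] hi [793. 148.  33.]
0.9
```

View pics/top0.png

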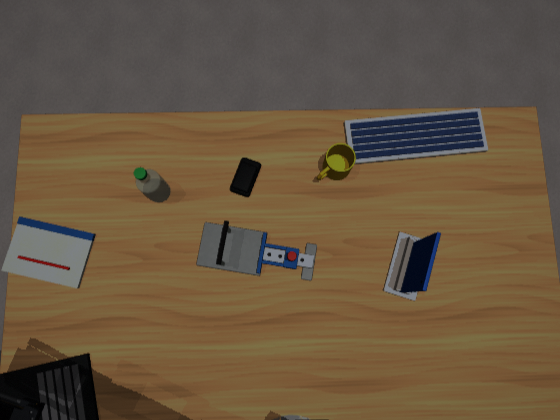

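View pics/side0.png

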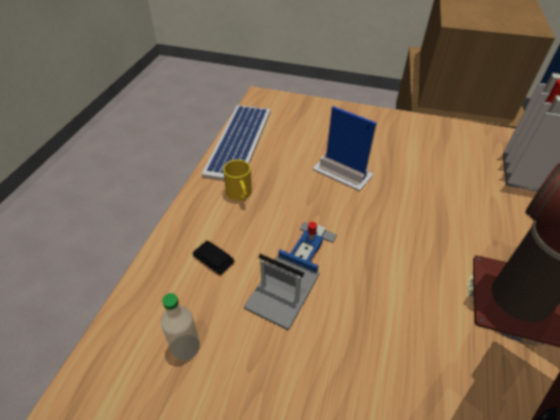

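```bash
python3 - <<'E'
from h import *
print(np.round(R.from_rotvec(current_eef_rot()).as_matrix(),3))
def down(yaw): # tool y axis at angle yaw from world x
    y=np.array([np.cos(yaw),np.sin(yaw),0]); z=np.array([0,0,-1.]); return R.from_matrix(np.stack([np.cross(y,z),y,z],1)).as_rotvec()
for p,t in (((500,90,420),"stand"),((470,-250,420),"dock")):
    best=None
    for yaw in (np.pi/2,-np.pi/2,0,np.pi):
        q=solve_ik(p,down(yaw)); print(t,yaw,None if q is None else np.round(q,2))
q=[s for s in [(yaw,solve_ik((500,60,400),down(yaw))) for yaw in (np.pi/2,-np.pi/2)] if s[1] is not None]
q=min(q,key=lambda s:abs(s[1][5])); move_j(q[1])
def look(n,qs):
    c=calibration("wrist"); im,d=get_image("wrist"); save(n,im); np.savez("pics/"+n+".npz",im=im,d=d,K=c["intrinsics"],R=c["R"],t=c["t"])
    print("cam",np.round(-np.array(c["R"]).T@np.array(c["t"])),np.round(np.array(c["R"])[2],2))
    for k in qs:
        for r in cut_out("wrist",k)[:1]:
            P=pts("wrist",r["mask"],d,c); np.save("pics/%s_%s.npy"%(n,k),P)
            if len(P): print(n,k,round(r["score"],2),np.round(r["box"]),len(P),np.median(P,0).round(),np.percentile(P,2,0).round(),np.percentile(P,98,0).round())
look("w_stand",("stand","stop_lip","knob"))
y=q[0]
move_pose((470,-250,420),down(y)); look("w_dock",("tablet","dock")); print(current_time_s())
E
```

```text
[[-0.941  0.339  0.   ]
 [ 0.339  0.941  0.   ]
 [-0.     0.    -1.   ]]
stand 1.5707963267948966 [ 0.02 -0.11  1.51 -0.    1.74 -1.55]
stand -1.5707963267948966 [ 0.02 -0.11  1.51 -0.    1.74  1.59]
stand 0 [ 0.02 -0.11  1.51 -0.    1.74  0.02]
stand 3.141592653589793 None
dock 1.5707963267948966 [-0.64 -0.05  1.46  0.    1.74 -2.21]
dock -1.5707963267948966 [-0.64 -0.05  1.46 -0.    1.74  0.93]
dock 0 [-0.64 -0.05  1.46 -0.    1.74 -0.64]
dock 3.141592653589793 [-0.64 -0.05  1.46  0.    1.74  2.5 ]
cam [580.  62. 562.] [-0.29  0.   -0.96]
w_stand stand 0.89 [170.  78. 197. 104.] 11866 [538. 115.  13.] [479. -68.   7.] [609. 230. 131.]
w_stand stop_lip 0.79 [266. 102.  73.  70.] 1744 [525.  14.  34.] [487. -27.  25.] [579.  77.  86.]
w_stand knob 0.69 [322. 142.  21.  20.] 266 [520. -10.  85.] [508. -21.  63.] [530.   0.  87.]
cam [ 550. -248.  583.] [-0.29  0.   -0.96]
w_dock tablet 0.91 [311. 107.  70. 119.] 4075 [ 492. -324.  181.] [ 425. -346.   38.] [ 550. -300.  221.]
w_dock dock 0.87 [287.  88.  80.  99.] 2770 [ 510. -307.   11.] [ 425. -372.    8.] [ 576. -268.   42.]
4.6833
```

```bash
cat > an.py <<'E'
import numpy as np,cv2
def allp(n):
    f=np.load("pics/"+n+".npz"); d=f["d"]; v,u=np.nonzero(d>0); z=d[v,u]; K=f["K"]
    X=np.stack([(u-K[0,2])/K[0,0]*z,(v-K[1,2])/K[1,1]*z,z],1); return (X-f["t"])@f["R"], f["im"][v,u].astype(int)
def line(P,n):
    m=np.median(P[:,:2],0); w=np.linalg.svd(P[:,:2]-P[:,:2].mean(0),full_matrices=False)[2][0]
    s=(P[:,:2]-m)@w; e=np.percentile(s,[1,99]); c=m+w*e.mean(); t=(P[:,:2]-m)@np.array([-w[1],w[0]])
    print(n,len(P),"centre",c.round(1),"len",(e[1]-e[0]).round(1),"wid",np.ptp(np.percentile(t,[2,98])).round(1),"ang",round(np.degrees(np.arctan2(w[1],w[0]))%180,2),"z",np.percentile(P[:,2],[5,50,95]).round(1))
    return c,w
E
python3 - <<'E'
from an import *
X,C=allp("w_dock")
box=(X[:,0]>380)&(X[:,0]<600)&(X[:,1]>-400)&(X[:,1]<-240)
P=X[box&(X[:,2]>214)]; line(P,"tabtop")
P=X[box&(X[:,2]>34)&(X[:,2]<44)]; line(P,"walls?")
f=X[box&(X[:,2]>60)&(X[:,2]<200)]; fc=C[box&(X[:,2]>60)&(X[:,2]<200)]; print("face col",np.median(fc,0),"edge col",np.median(C[box&(X[:,2]>214)],0)); line(f,"face")
A=np.c_[f,np.ones(len(f))]; w=np.linalg.svd(f-f.mean(0),full_matrices=False)[2][2]; print("face normal",w, f.mean(0))
X,C=allp("w_stand")
b=(X[:,0]>440)&(X[:,0]<640)&(X[:,1]>-100)&(X[:,1]<260)
line(X[b&(X[:,2]>120)],"bar")
red=b&(C[:,0]>2*C[:,1]+20)&(C[:,2]<C[:,0]*.6); line(X[red&(X[:,2]>80)],"knob")
blue=b&(C[:,2]>2*C[:,0])&(X[:,2]>33)&(X[:,2]<45)
lp=X[blue&(X[:,1]>45)]; line(lp,"lip")
p=X[b&(X[:,2]>8)&(X[:,2]<16)&(X[:,1]>80)]; print("plate",cv2.minAreaRect(p[:,:2].astype(np.float32)),np.median(p[:,2]))
rl=X[b&(X[:,2]>18)&(X[:,2]<26)&(X[:,1]<70)]; line(rl,"rail")
print("blue block z",np.percentile(X[blue&(X[:,1]<45)][:,2],[5,50,95]) )
desk=X[(X[:,0]<440)]; print("desk z",np.median(desk[:,2]))
a=cv2.imread("pics/w_stand.png")[60:200,150:400]; b=cv2.imread("pics/w_dock.png")[60:240,250:420]
a=cv2.resize(a,None,fx=2,fy=2); b=cv2.resize(b,None,fx=1.55,fy=1.55)
o=np.zeros((280,780,3),np.uint8); o[:280,:500]=a; o[:b.shape[0],505:505+b.shape[1]]=b[:280]; cv2.imwrite("pics/m1.png",o)
E
```

```text
tabtop 42859 centre [ 496.7 -287.9] len 93.4 wid 42.2 ang 91.56 z [444.8 516.2 533.4]
walls? 950 centre [ 496.1 -315. ] len 146.2 wid 27.0 ang 159.87 z [36.7 40.  42. ]
face col [12. 33. 70.] edge col [26. 27. 26.]
face 2191 centre [ 487.9 -321.4] len 134.7 wid 0.7 ang 160.84 z [ 70.7 145.1 195.2]
face normal [3.28263843e-01 9.44586069e-01 9.12094313e-05] [ 490.63241544 -322.36620477  140.09968261]
bar 75470 centre [526.5  73.4] len 157.7 wid 40.7 ang 89.63 z [439.3 494.  513.3]
knob 216 centre [518.1 -10.4] len 21.9 wid 20.4 ang 17.62 z [83.1 85.3 86.8]
lip 463 centre [533.1  64.3] len 103.9 wid 27.6 ang 170.94 z [33.4 38.1 39.9]
plate ((549.4612426757812, 153.45440673828125), (164.99832153320312, 120.00978088378906), 79.08551788330078) 12.410238938172927
rail 1290 centre [517.4  -3.4] len 132.4 wid 32.9 ang 79.23 z [20.8 22.4 24. ]
blue block z [33.09278371 33.80722779 35.26633178]
desk z 0.588668452262842
```

View pics/m1.png

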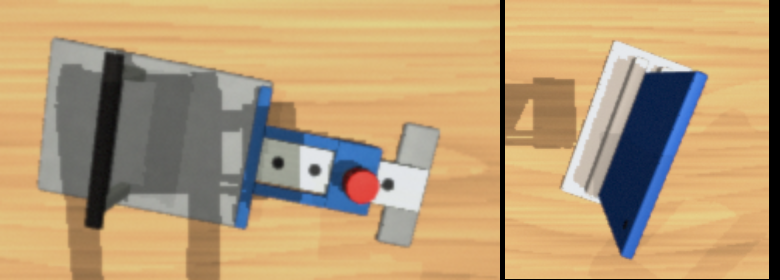

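```bash
cat >> h.py <<'E'
def down(yaw):
    y=np.array([np.cos(yaw),np.sin(yaw),0]); z=np.array([0,0,-1.]); return R.from_matrix(np.stack([np.cross(y,z),y,z],1)).as_rotvec()
def look(n):
    c=calibration("wrist"); im,d=get_image("wrist"); save(n,im); np.savez("pics/"+n+".npz",im=im,d=d,K=c["intrinsics"],R=c["R"],t=c["t"])
E
python3 - <<'E'
from h import *
from an import *
X,C=allp("w_dock"); b=(X[:,0]>380)&(X[:,0]<600)&(X[:,1]>-400)&(X[:,1]<-240)
m=b&(X[:,2]>216)&(X[:,2]<230); line(X[m],"tabtop"); print(np.median(C[m],0))
X,C=allp("w_stand"); b=(X[:,0]>440)&(X[:,0]<640)&(X[:,1]>-100)&(X[:,1]<260); line(X[b&(X[:,2]>128)&(X[:,2]<140)],"bar")
t=np.radians(70.84); y=t-np.pi
move_pose((490,-400,400),down(y)); print(np.round(current_joint_pos(),2))
look("w_dock2")
X,C=allp("w_dock2"); b=(X[:,0]>380)&(X[:,0]<600)&(X[:,1]>-400)&(X[:,1]<-240)
m=b&(X[:,2]>216)&(X[:,2]<230); line(X[m],"tabtop"); print(np.median(C[m],0))
n=np.array([np.cos(t),np.sin(t)]); s=(X[:,:2]-[486.3,-326.1])@n
m=b&(X[:,2]>60)&(X[:,2]<200)
if m.sum(): line(X[m],"face2"); print(np.median(s[m]),np.median(C[m],0))
# ik feasibility of the tilted placing
y79=np.radians(79.1)
for th in (36,34):
  for fl in (0,1):
    u=np.array([np.cos(y79),np.sin(y79),0]); zt=-(np.sin(np.radians(th))*u+np.cos(np.radians(th))*np.array([0,0,1])) # tool z
    yt=np.cos(np.radians(th))*u-np.sin(np.radians(th))*np.array([0,0,1.]); yt=-yt if not fl else yt
    M=R.from_matrix(np.stack([np.cross(yt,zt),yt,zt],1)).as_rotvec()
    p=np.array([533.9,72.5,15])+5*u-zt*180
    q=solve_ik(p,M); print(th,fl,p.round(),None if q is None else np.round(q,2))
print(current_time_s())
E
```

```text
tabtop 1226 centre [ 486.5 -325.5] len 136.2 wid 9.6 ang 160.82 z [217.7 220.2 221.4]
[ 58. 110. 201.]
bar 754 centre [551. 161.] len 108.0 wid 10.5 ang 169.12 z [128.5 130.5 132.3]
[-0.81  0.19  1.23  0.    1.72  1.1 ]
tabtop 1205 centre [ 486.7 -326.9] len 135.5 wid 9.7 ang 160.85 z [218.1 220.2 221.6]
[ 29.  66. 127.]
face2 1661 centre [ 485.8 -332.3] len 136.4 wid 5.0 ang 161.36 z [ 71.4 146.6 196.9]
-5.86528190606994 [14. 21. 29.]
36 0 [555. 181. 161.] [ 0.46  0.51  1.4  -0.49  1.63  2.29]
36 1 [555. 181. 161.] [ 0.46  0.51  1.4  -0.49  1.63 -0.85]
34 0 [554. 176. 164.] [ 0.44  0.48  1.43 -0.47  1.61  2.27]
34 1 [554. 176. 164.] [ 0.44  0.48  1.43 -0.47  1.61 -0.87]
5.3917
```

```bash
cat >> h.py <<'E'
YS=np.radians(79.1); U=np.array([np.cos(YS),np.sin(YS),0]); Z=np.array([0,0,1.]); O0=np.array([533.9,72.5,0]); L=178
def tilt(th,xb,zb=12.,L=L):
    "tool pose for the tablet leaning th deg with its lower back corner at stand (xb,zb)"
    s,c=np.sin(np.radians(th)),np.cos(np.radians(th)); tz=s*U+c*Z; tx=c*U-s*Z
    z=-tz; y=-tx
    return O0+U*xb+Z*zb-5*tx+L*tz, R.from_matrix(np.stack([np.cross(y,z),y,z],1)).as_rotvec()
E
python3 - <<'E'
from h import *
y=np.radians(70.84)-np.pi; c=[486.6,-326.2]
move_l([*c,290],down(y),300)
move_l([*c,188],None,150)
f0=current_force()
close(40); print("w",current_width(),current_grasp_force())
move_l([*c,240],None,100); print("F",np.round(np.array(current_force())-f0,1),current_width())
move_l([*c,325],None,200)
p,r=tilt(32,12.1)
print(p.round(1),[None if solve_ik(p+Z*h,r) is None else 1 for h in (0,100)])
move_l(p+Z*110,r,200)
print("F",np.round(current_force(),1),current_width(),current_time_s())
im,d=get_image("side"); save("side1",im[60:340,140:440])
E
```

```text
w 9.790216533704255 39.98271358665079
F [ 1.   0.6 -5.8] 9.981528916695963
[553.2 172.8 165.6] [1, 1]
F [ 0.6  0.  -3.8] 9.866177680635673 11.9583
```

View pics/side1.png

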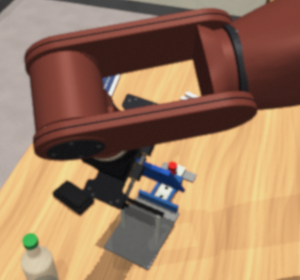

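```bash
python3 - <<'E'
from h import *
p,r=tilt(32,12.1); f0=np.array(current_force())
for h in (25,10,5,3,2,1,0,-1,-2,-3):
    move_l(p+Z*h,r,120 if h>5 else 25)
    f=np.array(current_force())-f0; print(h,np.round([f@U,f[2]],1))
    if f[2]>3: break
print(current_ee_pos(),p.round(1),current_time_s())
look("w_pl"); im=np.load("pics/w_pl.npz")["im"]; im2,d=get_image("top"); save("m2",np.hstack([im[:300,100:500],cv2.resize(im2[180:330,170:370],(400,300))]))
E
```

```text
25 [0.4 0.8]
10 [-0.1  0.2]
5 [0.5 0. ]
3 [0.5 0.4]
2 [ 0.  -0.2]
1 [-0.5  0.6]
0 [-1.3  0.4]
-1 [-4.2  3.5]
[553.32763885 172.42925977 165.09194024] [553.2 172.8 165.6] 14.7417
```

View pics/m2.png

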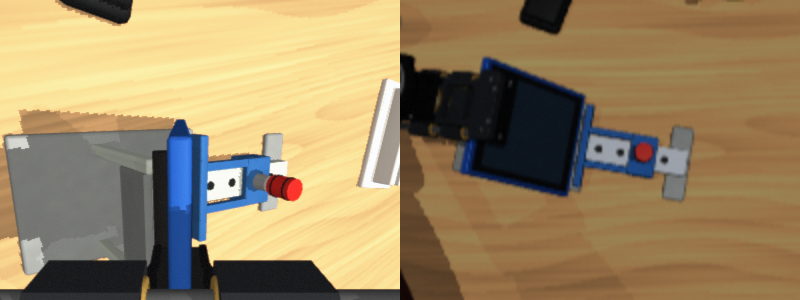

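```bash
python3 - <<'E'
from h import *
release(); sleep(0.3)
p,r=tilt(32,12.1,L=L+70); move_l(p,r,150); print(current_time_s(),np.round(current_force(),1))
k=O0-85*U
move_pose(np.array([*(k-25*U)[:2],260]),down(YS-np.pi/2)); print(np.round(current_joint_pos(),2))
from an import *
for n in ("w_s2",): look(n)
X,C=allp("w_s2"); S=np.stack([(X-O0)@U,(X-O0)@np.array([-U[1],U[0],0]),X[:,2]],1)
m=(S[:,0]>4)&(S[:,0]<150)&(abs(S[:,1])<90)&(S[:,2]>20)&(S[:,2]<210); P=S[m]
w=np.linalg.svd(P-P.mean(0),full_matrices=False)[2][2]; w*=-np.sign(w[0]); print(len(P),"normal",w.round(3),"tilt",np.degrees(np.arctan2(w[2],-w[0])).round(1),P.mean(0).round(1),"lo",np.percentile(P,1,0).round(1),"hi",np.percentile(P,99,0).round(1))
f=np.load("pics/w_s2.npz"); im2,d=get_image("top"); save("m3",np.hstack([cv2.resize(f["im"],(400,300)),cv2.resize(im2[180:330,170:370],(400,300))]))
red=(C[:,0]>2*C[:,1]+20)&(C[:,2]<C[:,0]*.6)&(X[:,2]>78)&(X[:,2]<95); K=S[red]; print("knob",len(K),K.mean(0).round(1),cv2.minEnclosingCircle(K[:,:2].astype(np.float32)),np.percentile(K[:,2],[5,50,95]).round(1))
E
```

```text
17.1667 [ 0.2 -1.   0.2]
[-0.22 -0.07  1.76 -0.    1.45 -0.03]
10988 normal [-0.847 -0.001  0.531] tilt 32.1 [35.   0.3 68.6] lo [  5.8 -67.7  21.2] hi [ 57.1  68.3 103.8]
knob 416 [-84.4  -0.2  85.1] ((-84.9197998046875, -0.11165343225002289), 11.76625919342041) [83.5 85.2 86.5]
```

View pics/m3.png

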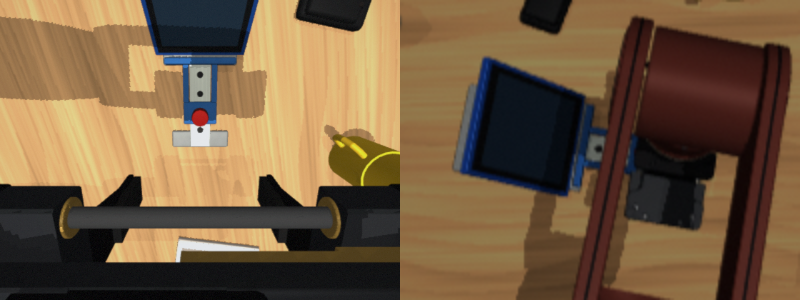

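```bash
python3 - <<'E'
from h import *
k=O0-84.8*U; k=k-0.1*np.array([-U[1],U[0],0]); r=down(YS-np.pi/2); f0=np.array(current_force())
def F():
    f=np.array(current_force())-f0; return np.round([f@U,f@[-U[1],U[0],0],f[2]],1)
def at(s,z): return np.array([*(k+s*U)[:2],z])
move_l(at(0,130),r,200); move_l(at(0,58),r,100); print("pre",F())
close(40); print("w",current_width(),F())
for z in (60,62,64,66,67): move_l(at(0,z),r,30); print(z,F(),np.round(current_ee_pos(),1)[2])
if -11<F()[2]<-6:
    for s in (2,10,20,30): move_l(at(s,67),r,40); print(s,F(),np.round((np.array(current_ee_pos())-k)@U,1))
print(current_width(),current_time_s())
E
```

```text
pre [-0.1 -0.4 -0.6]
w 22.934074729244465 [0.7 0.3 0.5]
60 [ 0.3 -0.2 -1.3] 59.9
62 [ 0.3 -0.2 -3.4] 61.8
64 [ 1.  -0.3 -5.7] 63.8
66 [ 0.6 -1.1 -7.3] 65.7
67 [-0.  -1.1 -8.8] 66.8
2 [-1.2 -1.2 -8.9] 1.9
10 [-2.5 -0.1 -9.7] 10.2
20 [-1.5 -0.3 -8.7] 20.3
30 [-1.3 -0.7 -9.7] 30.2
23.131508097872807 24.6083
```

```bash
python3 - <<'E'
from h import *
k=O0-84.8*U; k=k-0.1*np.array([-U[1],U[0],0]); r=down(YS-np.pi/2)
def F():
    f=np.array(current_force()); return np.round([f@U,f@[-U[1],U[0],0],f[2]],1)
for z in (65,63.5,62,60,58,56.5,55.5,55,54.5,54,53.5,53,52.5,52):
    move_l(np.array([*(k+30*U)[:2],z]),r,25); f=F(); print(z,f,np.round(current_ee_pos(),1)[2])
    if f[2]>(5 if z>58 else 12): break
print(current_width(),current_grasp_force(),current_time_s())
E
```

```text
65 [-1.5  1.4 -7. ] 64.9
63.5 [-0.6  3.1 -6.2] 63.5
62 [ 0.1  3.6 -4.3] 62.1
60 [ 1.4  5.2 -1.9] 60.1
58 [ 0.1  5.5 -1.9] 58.3
56.5 [1.  6.  0.7] 57.0
55.5 [-0.1  6.3  1.5] 56.1
55 [0.6 6.  2. ] 55.7
54.5 [-0.2  5.9  2.6] 55.2
54 [0.5 7.6 4.9] 54.9
53.5 [-0.2  9.6  7.3] 54.8
53 [-0.5 10.8 10.9] 54.8
52.5 [-0.9 11.8 14.6] 54.8
23.185392230517557 40.015170592814684 27.8583
```

```bash
python3 - <<'E'
from h import *
from an import *
look("w_f"); V=np.array([-U[1],U[0],0])
X,C=allp("w_f"); S=np.stack([(X-O0)@U,(X-O0)@V,X[:,2]],1)
m=(S[:,0]>34)&(S[:,0]<170)&(abs(S[:,1])<90)&(S[:,2]>25)&(S[:,2]<215); P=S[m]
if len(P)>50:
    w=np.linalg.svd(P-P.mean(0),full_matrices=False)[2][2]; w*=-np.sign(w[0]); print(len(P),"normal",w.round(3),"tilt",np.degrees(np.arctan2(w[2],-w[0])).round(1),P.mean(0).round(1),np.percentile(P,1,0).round(1),np.percentile(P,99,0).round(1))
a,d=get_image("side"); b,_=get_image("top"); f=np.load("pics/w_f.npz")["im"]
save("m4",np.hstack([cv2.resize(a[150:350,200:400],(260,260)),cv2.resize(b[180:330,190:340],(260,260)),cv2.resize(f,(270,260))]))
print(np.round(current_force(),1),current_ee_pos(),((np.array(current_ee_pos())-O0)@U),((np.array(current_ee_pos())-O0)@V))
E
```

```text
30888 normal [-0.93  -0.001  0.368] tilt 21.6 [49.9  0.2 68.8] [ 34.8 -67.3  29.7] [59.5 67.7 93.1]
[-12.7   2.6  14.3] [523.87591899  18.713708    54.77614464] -54.711426092614595 -0.3275090316452306
```

View pics/m4.png

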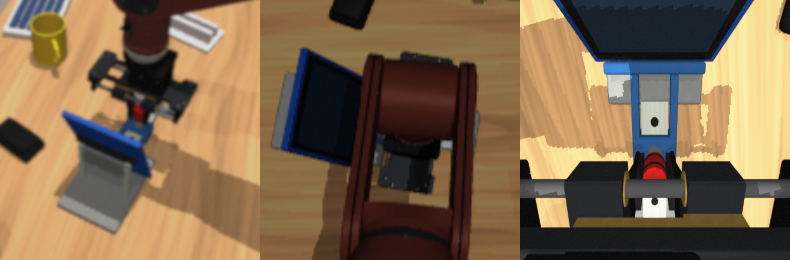

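```bash
python3 -c "
from cell import *
print(current_ee_pos(),current_grasp_force(),sign_off(),current_time_s())"
```

```text
the job is handed in; nothing more can be done
the job is handed in; nothing more can be done
```

The job is handed in at about 28 s. The tablet leans square and centred on the stand at about 21.6°, less than the 25° you gave but what the measured geometry predicts. The toe stop moved one hole (30 mm), and the gripper still holds the knob at 40 N, pushed fully home with about 14 N. The mug, bottle and mouse were not touched.

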